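# Hook a shelf bracket into the slotted upright and press it down to lock

### The arm

A 6-joint arm with a two-finger parallel gripper is mounted at the origin on the work surface. World frame = base frame: x ahead of the robot, y to its left, z up, the work surface at z = 0. Lengths are in mm, angles in rad, forces in N, time in s.
With the tool pointing down it reaches from about 350 to 875 mm from the base axis. Payload 4.2 kg.
Tool frame: the origin (TCP) lies midway between the tips of the shut fingers; the grasp point (between the pads) lies 19 mm behind it; z points along the fingers, y is the direction in which the jaws open and shut (so a half turn about z gives the same grasp; the last joint's range is limited). The gripper opens to 85 mm and grips with 20 to 120 N. Pads are 22 mm wide; open, the fingers measure 114 mm over their backs; the gripper's body (76 mm by 85 mm) begins 54 mm behind the grasp point. The pads swing forward as they close: fully open they stand 13 mm farther back than shut.
Start: joints at [-1.071, 0.385, 0.008, 0, -1.194, -0.259], TCP at [149.067, -606.942, 231.312] pointing down, gripper open.
Joint ranges: [-3.14, 3.14], [-1.21, 2.06], [-1.07, 1.41], [-3.16, 2.05], [-2.99, -0.16], [-3.1, 3.1]. Speed limits (rad/s): [2.79, 2.79, 3.14, 3.14, 3.14, 3.14].

### API

Orientations are given as a unit quaternion [x, y, z, w].
In Python, from bench import arm gives the robot as it stands. The module is installed in compiled form; this text tells all that it offers.
- The arm moves only by the tool drive_tool, never from a script. Its argument "moves" is a list that holds one entry, the list of rows, each a list of 7 numbers: the opening, from 0 (shut) to 1 (fully open), then the shift along the tool's x, y, z in m, then the turn, a rotation vector about the tool's x, y, z in rad. In form: [[[hand, dx, dy, dz, wx, wy, wz], ...]]. A call has 1 to 20 rows; each row shifts and turns the pose as measured when the row begins, along the tool's axes as they then stand; what a row does not reach is not made up. A row lasts 1/10 s, in which the tool goes at most 50 mm and 8.59 degrees, less where a joint would pass 70% of its speed; a pose out of reach is approached as far as the arm can. A call with a gripper value outside its range is refused whole. The fingers move at their own pace and stop on an object; the grip force is fixed at half the most. Time passes only in rows, so rows that do not move let the fingers close. It gives the time, the measured TCP pose, the force and the opening at its end, in the units of the state.
- arm.read_state(): the state, without advancing time (a new reading comes with each control period).
- arm.get_image(name): name is "side" or "top" or "wrist"; returns (picture, depth): 400x640x3 uint8, red, green, blue; 400x640 float32, mm along the optical axis (not along the pixel's ray), 0 where there is no reading.
- arm.camera_params(name): a dict with "fov_y" (degrees; the focal length in pixels is half the picture's height over the tangent of half this angle, whatever the lens; pixels are square), "cx", "cy" (the principal point, pixels), "world_from_camera" (4x4, takes a point from camera to world coordinates); the wrist camera has in their place "T_tool_cam" (4x4, takes a point from camera to tool coordinates, whose origin is the TCP and whose axes are the flange's). Camera axes: x right, y down, z forward; pixel columns grow to the right and rows downward; lengths in mm; the calibration is good to about 2 mm. A picture is of the moment at which its call begins: read the wrist's pose just before it. camera_params takes no time and is no camera call.
- arm.job_done(): hands the job in, once; it reports no verdict.
The state is a dict: "clock": time; "joints": joint angles; "joint_vel": joint speeds; "joint_efforts": joint torques, N m; "position": TCP position; "ee_rot": TCP orientation; "contact_force": force on the tool from outside, world axes, zero at the start; "wrist_torque": the same for the moment, N m; "gripper_width": finger opening in mm.
Only numpy, scipy, OpenCV 4.12 (cv2) and the standard library are available. Lean on these libraries where they do the work, as an engineer would, in place of code of your own. Each camera call takes 0.05 s, during which the arm holds its last target.

### The job

Hang the blue shelf bracket on the slotted upright: put its two hooks into the upper pair of slots, ease it down until it hangs by its hooks on the orange sprung rest, and let go of it there. Then press it down fully home, so that the brass spring bolt snaps out over its back plate and holds it locked, and leave it. Do not shift the jar, the slide box or the yellow bin.

Things in the scene. Friction and masses are not known exactly. Their poses are not given: they have to be found in the camera images.
- web_mid (a point): Grip point of the loose blue bracket (0.17-0.35 kg), standing on its shelf. x points to its back plate and hooks, z up. Upright web 10 mm thick (y), joining shelf and plate, 3 to 77 mm in front (-x) of the plate's rear face, top edge 80 mm above the underside. Point: mid-thickness, 50 mm in front of the plate's rear face, 45 mm above the underside. Shelf 84 mm wide, 105 mm long, 5 mm thick.
- hooks (a point): Mid-way between the bracket's two dark steel hooks, on the rear face (+x) of the back plate (70 mm wide, 80 mm tall, 5 mm thick), 55 mm above the underside: the lower edge of the necks. Hooks are 19 mm to each side (y), 6 mm wide, stick out 12 mm behind the plate; necks 6 mm tall; the lip at each end hangs 12 mm below the neck, leaving 7 mm between plate and lip for the 4 mm sheet.
- press (a point): On the yellow top edge of the bracket's web (10 mm wide, level with the plate's top), 32 mm in front of the plate's rear face: the place to press down. From hanging on the rest, home is about 6 mm lower; the push needed is 10 to 20 N; it locks within the last 1.5 mm. The upright's top is 22 mm above this edge when home.
- stand: Fixed stand with a slotted upright, a steel channel 76 mm wide, on a post; grey foot 12 mm thick, 110 mm wide, 25 mm out in front of the slotted face. Origin at bench level on the plane of the slotted face, mid-width; x points into the upright (the face looks to -x), z up. The upright is clamped on the post at a height that differs each time and is not given: find its slots by touch or sight.
- slot_zone (a point): Fixed on the stand, on the slotted face, mid-width, 175 mm above the bench. The upper slots lie 19 mm to each side, 10 mm wide, 24 mm tall; their lower edge is up to 8 mm above or below this point. Hooks enter along +x with the necks' lower edge 12 to 18 mm above the slots' lower edge; else they stop at the sheet, plate 12 mm off it. Probe with a few N: hard hits tip the bracket in the grip. Slots 93 mm lower: not used.
- rest (a joint): Orange sprung rest under the bracket's back plate, 10 mm out from the face. With the hooks in and the plate at the sheet, lower the bracket: it settles here, necks 6 mm above the slots' lower edges, and stays when let go. Value in m: 0 up, 0.006 with the bracket fully down, about 0.0045 once locked under the bolt; pushes back 6 N (at 0) to 10 N.
- bolt (a joint): Brass spring bolt, 12 mm wide, standing out 10 mm from the face at mid-width, just above the slots. Value in m: 0 fully out, grows as the back plate pushes it in (2 to 3 N). About 0.004 to 0.007 while the bracket hangs unlocked, leaning out up to 0.07 rad; springs back to 0 over the plate's top edge when the bracket is pressed home, and so locks it.
- jar: Loose open glass jar, 56 mm across, 70 mm tall, bystander. Origin at the centre of its underside.
- slide_box: Loose closed green and white slide box, 90 x 50 x 30 mm, bystander. Origin at the centre of its underside.
- bin: Loose yellow open bin, 120 x 80 x 55 mm, bystander. Origin at the centre of its underside.
Not all that is in view belongs to the job. There is more than one size of the part that bears web_mid; the job needs the smaller. Several things look just like the stand: the one meant starts farthest to the robot's left.

How it is judged:
By the outcome, as a careful person would: the job done as asked, in the order asked, and still so for the second after the job is handed in, with the robot touching nothing.
It also fails if it takes over 64 s, if anything falls off the work surface, if the arm or the gripper's body presses on something with over 40 N, if the wrist force passes 120 N, or if a joint passes its speed limit or range.

## Working session

There is one attempt and no reset: what is moved stays moved. The work goes in short steps, Python scripts to look and compute and a tool call to move; the robot and the scene stay as the last step left them, time stands still between calls to the robot, and variables do not carry over. Pictures are saved under pics/ and viewed, and the job is handed in when it is done.

Besides the shell and the picture viewer there is one more tool, called after "Call:" as a command line: name --argument value ..., lists and objects as JSON in quotes. drive_tool: Moves the arm, as the interface text tells. Its arguments: {"type":"object","properties":{"moves":{"type":"array","items":{"type":"array","items":{"type":"array","items":{"type":"number"}}}}},"required":["moves"]}

```bash
mkdir -p pics
cat > h.py <<'E'
import numpy as np, cv2
from bench import arm
from scipy.spatial.transform import Rotation as R
def snap(name,tag):
    s=arm.read_state(); im,d=arm.get_image(name)
    cv2.imwrite(f'pics/{tag}.png',cv2.cvtColor(im,cv2.COLOR_RGB2BGR)); 
    p=arm.camera_params(name); np.savez(f'pics/{tag}.npz',im=im,d=d,T=wfc(name,p,s),f=200/np.tan(np.radians(p['fov_y'])/2),cx=p['cx'],cy=p['cy'])
    return im,d
def wfc(name,p,s):
    if 'world_from_camera' in p: return np.array(p['world_from_camera'])
    T=np.eye(4);T[:3,:3]=R.from_quat(s['ee_rot']).as_matrix();T[:3,3]=s['position']
    return T@np.array(p['T_tool_cam'])
def load(tag): return np.load(f'pics/{tag}.npz')
def cloud(q):
    d=q['d'];v,u=np.mgrid[0:400,0:640]
    P=np.stack([(u-q['cx'])/q['f']*d,(v-q['cy'])/q['f']*d,d],-1)
    W=P@q['T'][:3,:3].T+q['T'][:3,3]; W[d<=0]=np.nan
    return W
def proj(q,P):
    c=np.linalg.inv(q['T'])@np.append(P,1); return c[0]/c[2]*q['f']+q['cx'],c[1]/c[2]*q['f']+q['cy']
def st():
    s=arm.read_state(); print(s['clock'],np.round(s['position'],1),np.round(R.from_quat(s['ee_rot']).as_matrix(),3).tolist(),'F',np.round(s['contact_force'],1),'w',s['gripper_width'],'j',np.round(s['joints'],3)); return s
E
python3 - <<'E'
from h import *
st()
for n in ['side','top','wrist']:
    snap(n,n+'0'); p=arm.camera_params(n); print(n,p)
E
```

```text
0.0 [ 148.9 -606.4  230.2] [[-0.971, -0.238, -0.001], [-0.238, 0.971, 0.002], [0.0, 0.002, -1.0]] F [-0.2 -0.   0.2] w 85.43246470040724 j [-1.071e+00  3.860e-01  7.000e-03 -1.000e-03 -1.194e+00 -2.590e-01]
side {'fov_y': 45.37776621338507, 'cx': 319.04079374282014, 'cy': 205.33605694763978, 'world_from_camera': array([[-7.98216483e-01, -4.47012805e-01,  4.03769735e-01,
        -2.34600655e+01],
       [-6.02340416e-01,  5.85597990e-01, -5.42458310e-01,
         8.74361429e+02],
       [ 6.03906563e-03, -6.76205994e-01, -7.36687846e-01,
         1.31496650e+03],
       [ 0.00000000e+00,  0.00000000e+00,  0.00000000e+00,
         1.00000000e+00]])}
top {'fov_y': 55.611717922485575, 'cx': 325.1071422428287, 'cy': 197.34867062074858, 'world_from_camera': array([[ 5.46287150e-03, -9.95166127e-01,  9.80537457e-02,
         4.88447238e+02],
       [-9.99955485e-01, -6.19074915e-03, -7.12053906e-03,
         3.36595411e+01],
       [ 7.69314542e-03, -9.80104823e-02, -9.95155647e-01,
         1.29347989e+03],
       [ 0.00000000e+00,  0.00000000e+00,  0.00000000e+00,
         1.00000000e+00]])}
wrist {'fov_y': 58.28905962146608, 'cx': 321.2651294330875, 'cy': 200.45782431113096, 'T_tool_cam': array([[-6.83454398e-04, -9.61223196e-01, -2.75770739e-01,
         6.95169705e+01],
       [ 9.99999681e-01, -7.71004038e-04,  2.09060560e-04,
         2.88623270e-02],
       [-4.13574213e-04, -2.75770508e-01,  9.61223416e-01,
        -1.42468948e+02],
       [ 0.00000000e+00,  0.00000000e+00,  0.00000000e+00,
         1.00000000e+00]])}
```

View pics/side0.png

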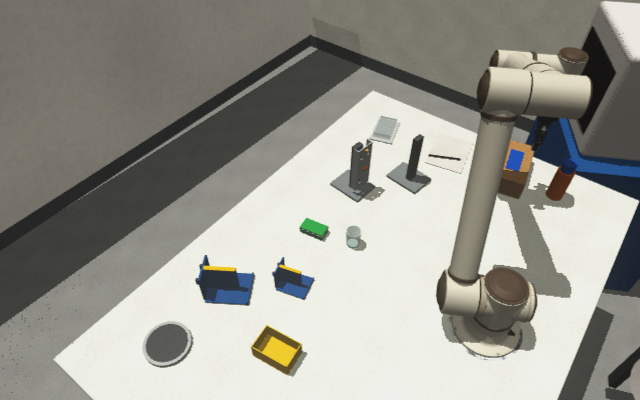

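View pics/top0.png

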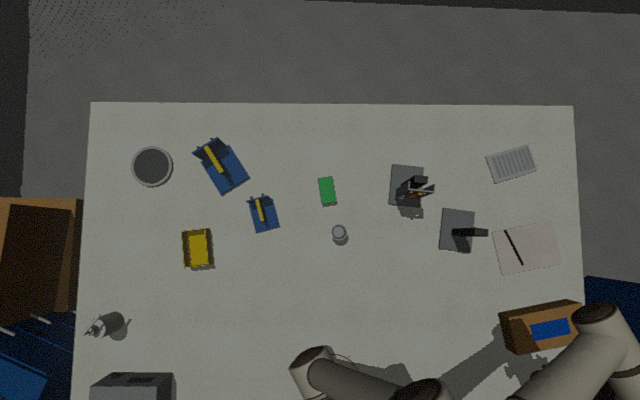

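View pics/wrist0.png

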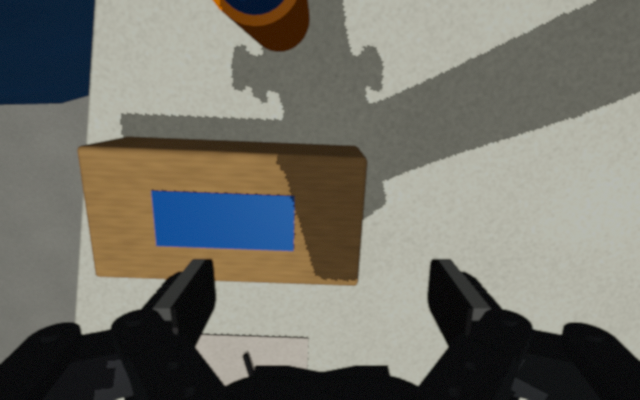

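Candidates, in top-image pixels. Brackets: large at (220,165) and small at (262,213), so I want the small one. Stands: (405,185) and (457,230), so I want (405,185), which is farthest left. Next I'll take close crops and 3D measurements.

Run:
```python
from h import *
s=load('side0');t=load('top0')
a=cv2.resize(cv2.cvtColor(s['im'][120:210,310:440],cv2.COLOR_RGB2BGR),None,fx=4.5,fy=4.5,interpolation=cv2.INTER_CUBIC)
b=cv2.resize(cv2.cvtColor(s['im'][240:320,180:330],cv2.COLOR_RGB2BGR),None,fx=4,fy=4,interpolation=cv2.INTER_CUBIC)
c=cv2.resize(cv2.cvtColor(t['im'][130:270,180:300],cv2.COLOR_RGB2BGR),None,fx=4,fy=4,interpolation=cv2.INTER_CUBIC)
e=cv2.resize(cv2.cvtColor(t['im'][150:260,380:500],cv2.COLOR_RGB2BGR),None,fx=4,fy=4,interpolation=cv2.INTER_CUBIC)
for n,i in zip('abce',(a,b,c,e)): cv2.imwrite(f'pics/c_{n}.png',i)
cv2.imwrite('pics/c_ab.png',np.vstack([cv2.resize(a,(600,415))[:, :],cv2.resize(b,(600,320))[:180]]))
W=cloud(t)
hsv=cv2.cvtColor(t['im'],cv2.COLOR_RGB2HSV)
def comp(lo,hi,nm,mn=20):
    m=cv2.inRange(hsv,lo,hi); n,l,stt,ce=cv2.connectedComponentsWithStats(m)
    for i in range(1,n):
        if stt[i,4]>mn: 
            P=W[l==i]; print(nm,stt[i],np.round(np.nanmean(P,0)),np.round(np.nanmin(P,0)),np.round(np.nanmax(P,0)))
comp((105,120,50),(125,255,255),'blue');comp((20,120,80),(32,255,255),'yel',10);comp((50,120,50),(75,255,255),'green');comp((5,150,80),(18,255,255),'or',5)
print(np.nanmedian(W[300:320,300:400],axis=(0,1)))
for box in [(150,240,380,435),(200,260,435,495)]:
    w=W[box[0]:box[1],box[2]:box[3]].reshape(-1,3)
    w=w[np.isfinite(w[:,2])]
    for lo,hi in((6,25),(25,150),(150,260)):
        q=w[(w[:,2]>lo)&(w[:,2]<hi)]
        if len(q): print(box,lo,hi,len(q),np.round(q.mean(0)),np.round(q.min(0)),np.round(q.max(0)))
```

```text
blue [207 138  11   7  21] [784. 387. 107.] [772. 371.  85.] [795. 402. 112.]
blue [193 144  13  10  22] [757. 428. 108.] [744. 407. 104.] [773. 446. 113.]
blue [206 146  43  49 784] [699. 359.   6.] [624. 287.  -2.] [792. 434.  19.]
blue [250 199  29  33 418] [544. 228.   4.] [500. 183.  -4.] [609. 280.  15.]
blue [530 318  41  23 612] [ 200. -678.   82.] [ 166. -743.   75.] [ 233. -617.   90.]
blue [  2 353  15   9  34] [  79. 1072.  -20.] [  64. 1049.  -25.] [  92. 1096.  -15.]
blue [   0  358   47   42 1021] [   4. 1016.   -2.] [-49. 930. -10.] [  80. 1090.    6.]
blue [ 19 362  18   9  36] [  51. 1005.  -19.] [ 37. 976. -25.] [  62. 1032.  -13.]
yel [204 146  19  27 145] [727. 382. 103.] [683. 351.   3.] [767. 424. 115.]
yel [255 199   9  22  76] [568. 237.  72.] [534. 223.   0.] [601. 260.  86.]
yel [188 228  21  39 601] [437. 450.   6.] [385. 401.  -5.] [508. 488.  58.]
yel [187 230   7   3  12] [500. 468.  34.] [495. 454.  -1.] [501. 482.  58.]
green [318 177  18  27 350] [639.  19.  29.] [594.  -9.  22.] [682.  49.  36.]
or [ 34 199   3   5   6] [ 633. 1329. -417.] [ 623. 13
[... 1197 characters left out ...]
8.] [ 172. -654.   85.]
or [556 343   4   4   7] [ 152. -702.   79.] [ 148. -707.   76.] [ 157. -696.   82.]
[240.60477621 -57.44248232  -0.82284106]
(150, 240, 380, 435) 6 25 843 [ 661. -242.   11.] [ 479. -314.    6.] [ 764. -163.   21.]
(150, 240, 380, 435) 25 150 218 [ 625. -238.  103.] [ 603. -286.   33.] [ 663. -210.  148.]
(150, 240, 380, 435) 150 260 409 [ 632. -246.  200.] [ 604. -286.  150.] [ 662. -209.  229.]
(200, 260, 435, 495) 6 25 1169 [ 507. -419.   11.] [ 410. -548.    6.] [ 598. -347.   25.]
(200, 260, 435, 495) 25 150 120 [ 499. -405.   90.] [ 487. -434.   29.] [ 513. -399.  149.]
(200, 260, 435, 495) 150 260 179 [ 499. -414.  198.] [ 487. -441.  151.] [ 511. -398.  219.]
```

View pics/c_a.png

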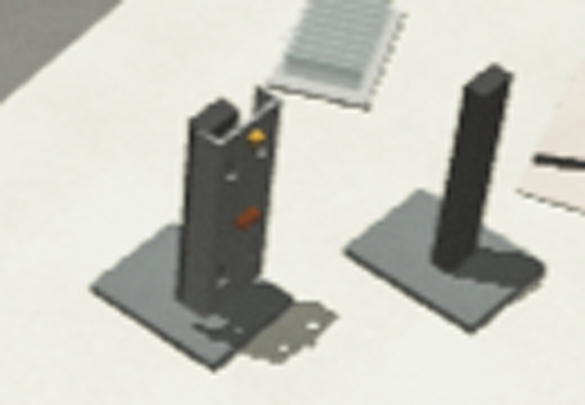

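View pics/c_c.png

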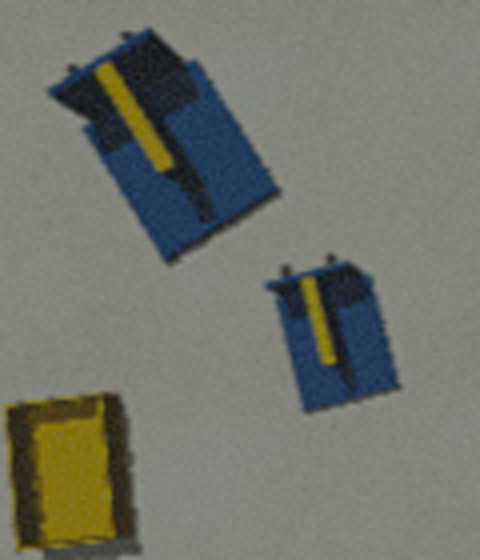

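View pics/c_e.png

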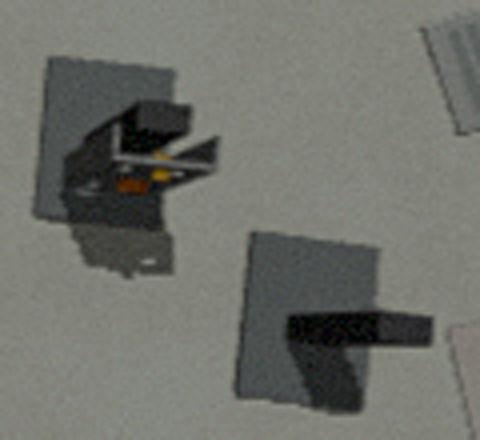

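The chosen parts look right: the small bracket is at crop (320,330), and the left stand has its slotted face with the brass bolt and orange rest facing the robot. Now coarse poses.

```bash
cat >> h.py <<'E'
def ray(q,u,v,z):
    d=q['T'][:3,:3]@np.array([(u-q['cx'])/q['f'],(v-q['cy'])/q['f'],1]); o=q['T'][:3,3]
    return o+d*(z-o[2])/d[2]
def mask(q,lo,hi,box):
    hsv=cv2.cvtColor(q['im'],cv2.COLOR_RGB2HSV); m=cv2.inRange(hsv,lo,hi); k=np.zeros_like(m); x0,y0,x1,y1=box; k[y0:y1,x0:x1]=m[y0:y1,x0:x1]; return k
def rect(q,m,z):
    n,l,s,c=cv2.connectedComponentsWithStats(m); i=1+np.argmax(s[1:,4])
    v,u=np.nonzero(l==i); P=np.array([ray(q,a,b,z)[:2] for a,b in zip(u,v)],np.float32)
    return cv2.minAreaRect(P),P.mean(0)
E
python3 - <<'E'
from h import *
t=load('top0');s=load('side0')
print('web top',rect(t,mask(t,(20,120,60),(32,255,255),(245,190,280,240)),80))
print('web side',rect(s,mask(s,(20,120,60),(32,255,255),(265,255,320,300)),80))
# foot in side/top
W=cloud(t);
im=t['im'].astype(int); 
sub=im[160:220,385:430]; 
g=mask(t,(80,10,60),(120,60,140),(380,155,440,240)); print(g.sum()/255, t['im'][175,398],t['im'][175,450],t['im'][215,445])
print('foot',rect(t,g,12))
W=cloud(s); w=W[130:205,325:380].reshape(-1,3); w=w[np.isfinite(w[:,2])]; 
k=(w[:,2]>60)&(w[:,2]<225)&(w[:,0]>550)&(w[:,0]<680); w=w[k]
import numpy.random as rn
best=0
for _ in range(500):
    p=w[rn.choice(len(w),2)][:,:2]; d=p[1]-p[0]
    L=np.linalg.norm(d)
    if L<20: continue
    n=np.array([-d[1],d[0]])/L; i=abs((w[:,:2]-p[0])@n)<4
    if i.sum()>best: best=i.sum(); bi=i
q=w[bi]; c=q.mean(0); u,S,v=np.linalg.svd(q[:,:2]-c[:2]); print('plane',best,len(w),c,v, q.min(0),q.max(0), q[:,2].max())
t_=(q[:,:2]-c[:2])@v[0]; print(np.percentile(t_,[1,99]))
E
```

```text
web top (((567.0128173828125, 235.50599670410156), (70.32140350341797, 11.820951461791992), 17.08740234375), array([567.8085, 235.7834], dtype=float32))
web side (((564.5375366210938, 235.7159881591797), (69.87759399414062, 11.52420425415039), 13.538010597229004), array([565.06085, 235.69499], dtype=float32))
306.0 [72 75 74] [130 131 124] [77 82 77]
foot (((661.6643676757812, -218.0483856201172), (54.70155334472656, 136.66372680664062), 75.49947357177734), array([ 676.4251, -220.726 ], dtype=float32))
plane 401 742 [ 611.63324031 -244.36223973  144.6358066 ] [[ 0.12591952  0.99204046]
 [-0.99204046  0.12591952]] [ 604.76234098 -289.57589425   60.09014427] [ 621.18570586 -204.66751757  224.97039892] 224.97039892319003
[-41.95817567  37.60166995]
```

```bash
cat >> h.py <<'E'
def toolR(yaw,pitch=0):
    # -tool x = bracket/stand x at yaw; pitch>0 tilts tool z toward +x(forward)
    x=np.array([-np.cos(yaw),-np.sin(yaw),0]); z=np.array([0,0,-1.]); 
    M=np.stack([x,np.cross(z,x),z],1)
    return M@R.from_rotvec([0,-pitch,0]).as_matrix()
def plan(p,M,n):
    s=arm.read_state(); R0=R.from_quat(s['ee_rot']).as_matrix(); p0=np.array(s['position'])
    d=R0.T@(np.array(p)-p0)/1000; w=R.from_matrix(R0.T@M).as_rotvec()
    # equal steps: turn first-order; print whole, and per-row in the rotating tool frame
    print('total d',np.round(d,4),'w',np.round(w,4))
    for i in range(n):
        Ri=R.from_matrix(R0)*R.from_rotvec(w*i/n); print(np.round(Ri.as_matrix().T@(np.array(p)-p0)/1000/n,4).tolist(),np.round(w/n,4).tolist())
E
python3 - <<'E'
from h import *
M=toolR(-0.126,0.5); print(np.round(M,3).tolist())
sx=np.array([np.cos(-.126),np.sin(-.126),0])
zc=M@np.array([-.2758,0,.961]); print('optical',zc)
tgt=np.array([612,-244,170]); cam=tgt-270*zc; tcp=cam-M@np.array([69.5,0,-142.5]); print('tcp',tcp)
plan([tcp[0],tcp[1],max(tcp[2],0)],M,12)
E
```

```text
[[-0.871, 0.126, 0.476], [0.11, 0.992, -0.06], [-0.479, 0.0, -0.878]]
optical [ 0.69719404 -0.0883143  -0.71113128]
tcp [ 552.04263016 -236.40513678  270.27000504]
total d [-0.4797  0.2634 -0.0394] w [ 0.0933 -0.4948  0.3586]
[-0.04, 0.022, -0.0033] [0.0078, -0.0412, 0.0299]
[-0.0394, 0.0231, -0.0018] [0.0078, -0.0412, 0.0299]
[-0.0387, 0.0243, -0.0004] [0.0078, -0.0412, 0.0299]
[-0.038, 0.0254, 0.001] [0.0078, -0.0412, 0.0299]
[-0.0371, 0.0266, 0.0023] [0.0078, -0.0412, 0.0299]
[-0.0362, 0.0277, 0.0036] [0.0078, -0.0412, 0.0299]
[-0.0352, 0.0288, 0.0049] [0.0078, -0.0412, 0.0299]
[-0.0341, 0.0299, 0.0061] [0.0078, -0.0412, 0.0299]
[-0.0329, 0.0309, 0.0072] [0.0078, -0.0412, 0.0299]
[-0.0316, 0.0319, 0.0083] [0.0078, -0.0412, 0.0299]
[-0.0303, 0.0329, 0.0094] [0.0078, -0.0412, 0.0299]
[-0.0289, 0.0339, 0.0103] [0.0078, -0.0412, 0.0299]
```

Call:
drive_tool --moves '[[[1, -0.01, 0.03, -0.04, 0, 0, 0], [1, -0.01, 0.04, -0.03, 0, 0, 0], [1, -0.02, 0.045, -0.02, 0, 0, 0], [1, -0.02, 0.045, 0, 0, 0, 0], [1, -0.02, 0.045, 0, 0, 0, 0.06], [1, -0.03, 0.035, 0, 0, 0, 0.07], [1, -0.03, 0.035, 0, 0, 0, 0.07], [1, -0.03, 0.035, 0, 0, 0, 0.07], [1, -0.03, 0.02, 0, 0, 0, 0.06]]]'

```text
clock: 1.05
position: [286.4, -249.4, 318.8]
ee_rot: [0.056, 0.998, 0.006, -0.001]
contact_force: [0.6, -1.1, 1.0]
gripper_width: 85.6
```

Run:
```python
from h import *
st()
M=toolR(-0.126,0.5)
zc=M@np.array([-.2758,0,.961])
tgt=np.array([612,-244,165]); cam=tgt-310*zc; tcp=cam-M@np.array([69.5,0,-142.5]); print('tcp',tcp)
plan(tcp,M,7)
```

```text
1.05 [ 286.4 -249.4  318.8] [[-0.994, 0.113, -0.0], [0.113, 0.994, 0.012], [0.002, 0.012, -1.0]] F [ 0.6 -1.1  1. ] w 85.57849562235376 j [-0.292 -0.108 -0.357 -0.012 -1.326 -1.389]
tcp [ 524.15486858 -232.87256463  293.71525618]
total d [-0.2344  0.0429  0.0252] w [ 0.0151 -0.5019  0.01  ]
[-0.0335, 0.0061, 0.0036] [0.0022, -0.0717, 0.0014]
[-0.0331, 0.0062, 0.006] [0.0022, -0.0717, 0.0014]
[-0.0326, 0.0062, 0.0083] [0.0022, -0.0717, 0.0014]
[-0.0319, 0.0063, 0.0106] [0.0022, -0.0717, 0.0014]
[-0.0311, 0.0064, 0.0129] [0.0022, -0.0717, 0.0014]
[-0.0301, 0.0065, 0.015] [0.0022, -0.0717, 0.0014]
[-0.0289, 0.0065, 0.0171] [0.0022, -0.0717, 0.0014]
```

Tracking is slightly lossy, but good.

Call:
drive_tool --moves '[[[1, -0.033, 0.006, 0.004, 0, -0.072, 0], [1, -0.033, 0.006, 0.006, 0, -0.072, 0], [1, -0.033, 0.006, 0.008, 0, -0.072, 0], [1, -0.032, 0.006, 0.011, 0, -0.072, 0], [1, -0.031, 0.006, 0.013, 0, -0.072, 0], [1, -0.03, 0.007, 0.015, 0, -0.072, 0], [1, -0.029, 0.007, 0.017, 0, -0.072, 0], [1, 0, 0, 0, 0, 0, 0]]]'

```text
clock: 1.85
position: [534.7, -224.3, 295.0]
ee_rot: [0.052, 0.965, -0.007, 0.259]
contact_force: [-0.3, 0.2, 0.2]
gripper_width: 85.2
```

Run:
```python
from h import *
st(); snap('wrist','w1')
```

```text
1.85 [ 534.7 -224.3  295. ] [[-0.861, 0.104, 0.498], [0.097, 0.994, -0.04], [-0.5, 0.014, -0.866]] F [-0.3  0.2  0.2] w 85.24377474419151 j [-0.132  0.046 -0.358 -0.043 -0.645 -1.519]
```

View pics/w1.png

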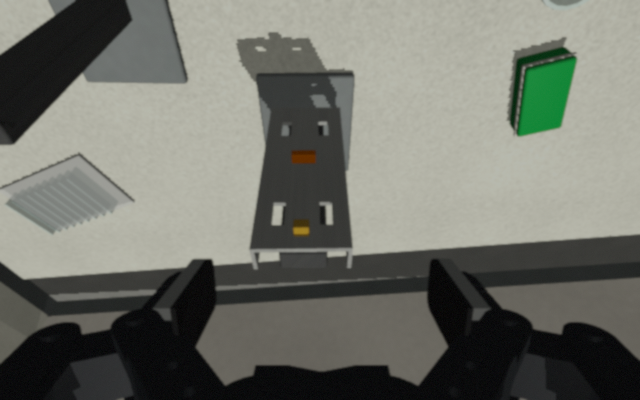

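The wrist view shows the slotted face upside down: upper slots at (278,213) and (326,213), bolt (301,229), rest (303,156), and the top edge on row 248.

Run:
```python
from h import *
q=load('w1'); W=cloud(q)
# face points: dark grey pixels
pts=[W[v,u] for v in range(112,246) for u in range(262,345)]
pts=np.array(pts); pts=pts[np.isfinite(pts[:,0])]
k=(pts[:,2]>60)&(pts[:,0]<640); w=pts[k]
for it in range(4):
    c=np.median(w,0); A=np.c_[w[:,1:]-c[1:],np.ones(len(w))]; x=np.linalg.lstsq(A,w[:,0],rcond=None)[0]
    r=w[:,0]-A@x; print(len(w),c,x,np.std(r)); w=w[abs(r)<max(3,2*np.std(r))]
im=cv2.cvtColor(q['im'],cv2.COLOR_RGB2BGR)[190:270,240:365]
cv2.imwrite('pics/w1c.png',cv2.resize(im,None,fx=6,fy=6,interpolation=cv2.INTER_CUBIC))
g=cv2.cvtColor(q['im'],cv2.COLOR_RGB2GRAY)
for cc in (275,278,281,324,327,330): print(cc,g[196:236,cc])
for rr in (210,216,): print(rr,g[rr,265:340])
```

```text
9502 [ 614.31137287 -245.90301001  156.34723339] [ 9.72915318e-02 -2.61488229e-03  6.14201947e+02] 2.7725110355189995
9035 [ 614.45626966 -245.8358892   156.03110092] [ 1.04450541e-01 -8.43013543e-04  6.14495184e+02] 0.7731082513404861
8902 [ 614.48183274 -245.84586907  155.93404668] [ 1.04530645e-01 -4.86788755e-04  6.14529392e+02] 0.5735910752222808
8898 [ 614.4823329  -245.84040741  155.90905843] [ 1.04517529e-01 -4.59812285e-04  6.14531429e+02] 0.5701377772951681
275 [ 56  55  56  55  58  70 103 132 144 155 170 177 180 180 180 177 178 177
 177 178 179 179 178 177 177 178 177 173 159 116  69  57  56  56  56  56
  56  56  55  55]
278 [ 53  55  55  55  57  71 102 131 144 158 174 181 181 182 180 179 179 179
 180 180 179 179 178 176 175 175 175 173 158 116  69  56  56  55  56  56
  54  55  55  55]
281 [ 54  53  54  54  56  70 102 130 142 151 163 168 168 165 161 158 156 154
 154 155 153 146 138 133 130 126 120 112  98  74  59  56  55  56  56  55
  56  55  55  55]
324 [ 54  53  57  56  61  87 119 135 131 108  77  59  57  51  50  48  47  47
  47  48  44  42  39  38  38  39  38  40  46  5
[... 299 characters left out ...]
73 171 172 172 172 173 172 162 130  87  62  57  57  54  55  55
  53  55  55  56]
210 [ 55  55  55  53  56  57  66  98 140 169 180 181 180 180 179 176 161 125
  74  44  46  53  54  55  57  55  57  56  53  54  55  55  55  55  54  56
  55  54  53  54  56  53  55  55  57  57  55  57  56  56  55  57  55  53
  47  33  26  23  27  50  94 141 168 177 176 172 154 114  70  57  54  57
  56  55  56]
216 [ 55  55  55  56  56  60  84 129 164 177 179 179 179 179 179 174 153 104
  51  41  51  54  54  56  56  56  55  55  54  53  54  56  55  56  56  56
  55  54  54  55  55  56  57  56  56  57  57  56  56  56  57  56  58  55
  46  35  25  22  26  44  88 136 166 176 177 173 158 125  83  59  57  55
  56  55  55]
```

View pics/w1c.png

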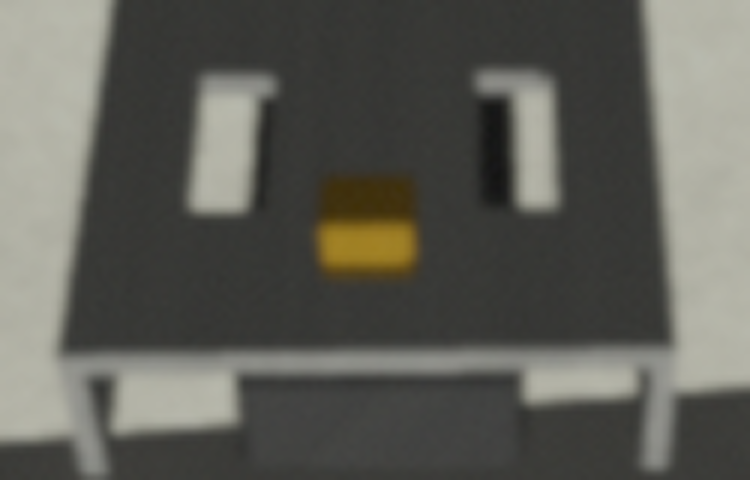

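Run:
```python
from h import *
q=load('w1')
n=np.array([1,-0.10452,0.00046]); p0=np.array([614.53,-245.84,155.9]); print('yaw',np.arctan2(n[1],n[0]))
n=np.array([1,-0.10452,0.00046])
def rp(u,v):
    d=q['T'][:3,:3]@np.array([(u-q['cx'])/q['f'],(v-q['cy'])/q['f'],1]); o=q['T'][:3,3]
    return np.round(o+d*((p0-o)@n)/(d@n),1)
for nm,uv in dict(loL=(278,201.8),hiL=(275,225.3),loR=(327,201.6),hiR=(330,225),Lout=(272.2,213),Lin=(284.3,213),Rin=(319.3,213),Rout=(332.3,213),topL=(251.2,248),topR=(351.5,247.2),edgeL=(256,210),edgeR=(346,210)).items(): print(nm,rp(*uv))
```

```text
yaw -0.10414186829168759
loL [ 612.4 -266.5  178.5]
hiL [ 612.3 -267.   203.7]
loR [ 616.6 -226.3  178.9]
hiR [ 616.7 -224.7  204.1]
Lout [ 612.  -270.2  190.9]
Lin [ 613.  -260.6  191. ]
Rin [ 615.9 -232.8  191.4]
Rout [ 617.  -222.4  191.6]
topL [ 610.6 -282.7  225.2]
topR [ 618.3 -209.6  225.6]
edgeL [ 610.6 -283.5  187.4]
edgeR [ 618.1 -211.3  188.5]
```

Slot height (25 vs 24 mm), spacing (38), and upright top (lower edge + 47 = 225.6) all agree with the text. Slot lower edge z is about 178.7, face mid is (614.5, -246.5), and yaw is -0.104. Next I go over the bracket.

Run:
```python
from h import *
plan([548,232,265],toolR(0.26),14)
```

```text
total d [0.0477 0.455  0.0153] w [-0.0818  0.5192 -0.36  ]
[0.0034, 0.0325, 0.0011] [-0.0058, 0.0371, -0.0257]
[0.0025, 0.0326, 0.0014] [-0.0058, 0.0371, -0.0257]
[0.0016, 0.0326, 0.0017] [-0.0058, 0.0371, -0.0257]
[0.0007, 0.0326, 0.0019] [-0.0058, 0.0371, -0.0257]
[-0.0002, 0.0326, 0.0021] [-0.0058, 0.0371, -0.0257]
[-0.0011, 0.0326, 0.0023] [-0.0058, 0.0371, -0.0257]
[-0.002, 0.0325, 0.0024] [-0.0058, 0.0371, -0.0257]
[-0.003, 0.0325, 0.0025] [-0.0058, 0.0371, -0.0257]
[-0.0039, 0.0324, 0.0026] [-0.0058, 0.0371, -0.0257]
[-0.0048, 0.0322, 0.0026] [-0.0058, 0.0371, -0.0257]
[-0.0057, 0.0321, 0.0026] [-0.0058, 0.0371, -0.0257]
[-0.0067, 0.0319, 0.0025] [-0.0058, 0.0371, -0.0257]
[-0.0076, 0.0317, 0.0025] [-0.0058, 0.0371, -0.0257]
[-0.0085, 0.0315, 0.0023] [-0.0058, 0.0371, -0.0257]
```

Call:
drive_tool --moves '[[[1, 0.003, 0.033, 0.001, -0.006, 0.037, -0.026], [1, 0.003, 0.033, 0.001, -0.006, 0.037, -0.026], [1, 0.002, 0.033, 0.002, -0.006, 0.037, -0.026], [1, 0.001, 0.033, 0.002, -0.006, 0.037, -0.026], [1, 0, 0.033, 0.002, -0.006, 0.037, -0.026], [1, -0.001, 0.033, 0.002, -0.006, 0.037, -0.026], [1, -0.002, 0.033, 0.002, -0.006, 0.037, -0.026], [1, -0.003, 0.033, 0.002, -0.006, 0.037, -0.026], [1, -0.004, 0.032, 0.003, -0.006, 0.037, -0.026], [1, -0.005, 0.032, 0.003, -0.006, 0.037, -0.026], [1, -0.006, 0.032, 0.003, -0.006, 0.037, -0.026], [1, -0.007, 0.032, 0.002, -0.006, 0.037, -0.026], [1, -0.008, 0.032, 0.002, -0.006, 0.037, -0.026], [1, -0.008, 0.031, 0.002, -0.006, 0.037, -0.026], [1, 0, 0, 0, 0, 0, 0]]]'

```text
clock: 3.4
position: [536.8, 242.7, 272.3]
ee_rot: [-0.133, 0.991, -0.001, -0.012]
contact_force: [-0.7, -0.6, -0.6]
gripper_width: 85.3
```

Run:
```python
from h import *
st(); snap('wrist','w2')
```

```text
3.4 [536.8 242.7 272.3] [[-0.964, -0.264, -0.024], [-0.264, 0.964, -0.005], [0.024, 0.002, -1.0]] F [-0.7 -0.6 -0.6] w 85.28605671645478 j [ 0.693  0.311  0.006 -0.012 -1.287 -1.993]
```

View pics/w2.png

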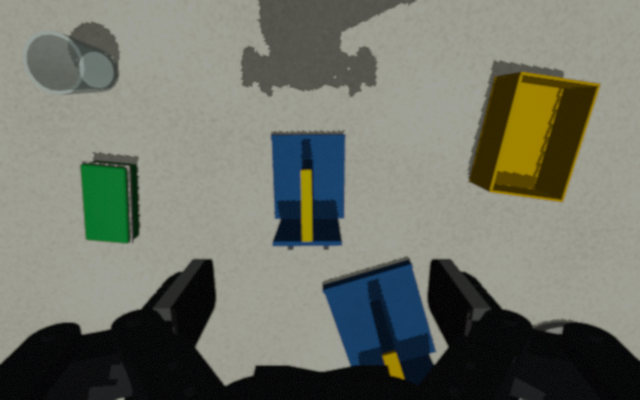

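The wrist view shows the small bracket at (308,190): web strip (306,205), hooks at (291,247) and (326,247). The large bracket lies beyond it at (380,320).

Run:
```python
from h import *
q=load('w2')
r,m=rect(q,mask(q,(20,120,60),(32,255,255),(285,150,330,260)),80); print(r,m)
b=mask(q,(100,100,30),(130,255,255),(260,120,350,230)); print('shelf',rect(q,b,5))
W=cloud(q); print('webz',np.nanmedian(W[175:235,304:309,2]))
box=cv2.boxPoints(r); print(box)
# hooks at z 61
print(ray(q,291,247.5,58),ray(q,326,247.5,58), 'plate top', ray(q,275,244,80),ray(q,341,244,80))
```

```text
((566.8825073242188, 235.9229278564453), (72.68479919433594, 11.806116104125977), 14.920449256896973) [566.7261  236.28223]
shelf (((560.2490234375, 234.24815368652344), (113.40480041503906, 81.7597427368164), 15.457003593444824), array([554.21216, 233.1182 ], dtype=float32))
webz 79.81415096547605
[[530.24554 232.26959]
 [533.28534 220.86154]
 [603.5195  239.57626]
 [600.4797  250.98431]]
[621.8064212  232.91431462  58.        ] [611.96786507 269.01709575  58.        ] plate top [613.2612792  216.07375387  80.        ] [595.89159855 279.80613868  80.        ]
```

Web centre is (566.8, 236.0), length 73 (expected 74), top z 80, yaw 0.263, all consistent. So web_mid is (557.2, 233.4, 45), and the TCP goes to z 26.

Run:
```python
from h import *
plan([557.2,233.4,120],toolR(0.263),5)
```

```text
total d [-0.0215 -0.0131  0.1523] w [ 0.0011 -0.0239  0.0034]
[-0.0043, -0.0026, 0.0305] [0.0002, -0.0048, 0.0007]
[-0.0042, -0.0026, 0.0305] [0.0002, -0.0048, 0.0007]
[-0.004, -0.0026, 0.0305] [0.0002, -0.0048, 0.0007]
[-0.0039, -0.0026, 0.0305] [0.0002, -0.0048, 0.0007]
[-0.0037, -0.0026, 0.0305] [0.0002, -0.0048, 0.0007]
```

Call:
drive_tool --moves '[[[1, -0.006, -0.003, 0.03, 0.001, -0.012, 0.002], [1, -0.005, -0.003, 0.03, 0, -0.012, 0.002], [1, -0.004, -0.003, 0.03, 0, 0, 0], [1, -0.004, -0.002, 0.03, 0, 0, 0], [1, -0.002, -0.002, 0.03, 0, 0, 0], [1, 0, 0, 0, 0, 0, 0]]]'

```text
clock: 4.05
position: [559.7, 226.3, 124.7]
ee_rot: [-0.128, 0.992, 0.001, 0.004]
contact_force: [0.3, 0.0, -0.4]
gripper_width: 85.5
```

Run:
```python
from h import *
st(); plan([557.2,233.4,26],toolR(0.263),4)
```

```text
4.05 [559.7 226.3 124.7] [[-0.967, -0.254, 0.007], [-0.254, 0.967, 0.002], [-0.007, 0.001, -1.0]] F [ 0.3  0.  -0.4] w 85.53917742882791 j [ 0.653  0.439 -0.196  0.003 -0.929 -1.969]
total d [0.0014 0.0074 0.0987] w [ 0.0006  0.0074 -0.0067]
[0.0003, 0.0019, 0.0247] [0.0001, 0.0019, -0.0017]
[0.0003, 0.0019, 0.0247] [0.0001, 0.0019, -0.0017]
[0.0003, 0.0019, 0.0247] [0.0001, 0.0019, -0.0017]
[0.0002, 0.0019, 0.0247] [0.0001, 0.0019, -0.0017]
```

Call:
drive_tool --moves '[[[1, 0.001, 0.004, 0.024, 0, 0.007, -0.007], [1, 0, 0.003, 0.024, 0, 0, 0], [1, 0, 0, 0.02, 0, 0, 0], [1, 0, 0, 0.012, 0, 0, 0], [1, 0, 0, 0.006, 0, 0, 0], [1, 0, 0, 0, 0, 0, 0]]]'

```text
clock: 4.65
position: [562.4, 231.2, 48.5]
ee_rot: [-0.13, 0.991, 0.002, 0.008]
contact_force: [-0.4, -0.0, -1.4]
gripper_width: 85.4
```

Run:
```python
from h import *
st(); plan([557.2,233.4,26],toolR(0.263),1)
snap('wrist','w3')
```

```text
4.65 [562.4 231.2  48.5] [[-0.966, -0.258, 0.015], [-0.258, 0.966, 0.007], [-0.016, 0.003, -1.0]] F [-0.4 -0.  -1.4] w 85.3820505898998 j [ 0.658  0.532 -0.266  0.005 -0.758 -1.971]
total d [0.0048 0.0034 0.0225] w [ 0.0026  0.0158 -0.0017]
[0.0048, 0.0034, 0.0225] [0.0026, 0.0158, -0.0017]
```

View pics/w3.png

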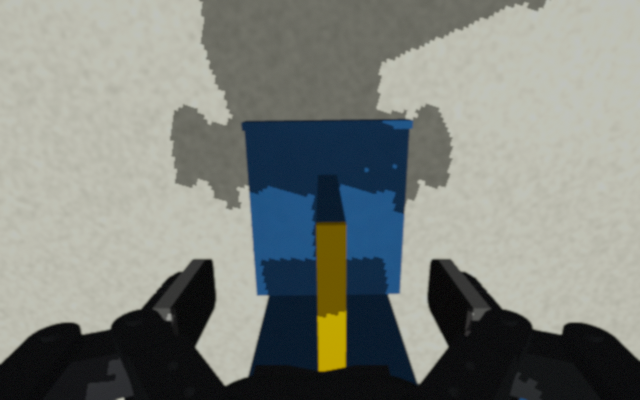

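The web strip at col 331 vs finger midline 322 confirms about 3 mm is still to go in +y. Correcting, then descending.

Call:
drive_tool --moves '[[[1, 0.005, 0.004, 0.01, 0.003, 0.016, -0.002], [1, 0, 0, 0.01, 0, 0.004, 0], [1, 0, 0, 0.004, 0, 0, 0], [1, 0, 0, 0, 0, 0, 0]]]'

```text
clock: 5.1
position: [558.0, 235.4, 25.9]
ee_rot: [-0.132, 0.991, 0.001, -0.0]
contact_force: [0.7, 0.5, 0.5]
gripper_width: 85.6
```

Run:
```python
from h import *
st(); plan([557.2,233.4,26],toolR(0.263),1)
```

```text
5.1 [558.  235.4  25.9] [[-0.965, -0.261, -0.0], [-0.261, 0.965, 0.001], [-0.0, 0.001, -1.0]] F [0.7 0.5 0.5] w 85.62820962813049 j [ 0.666  0.565 -0.274 -0.002 -0.731 -1.971]
total d [ 0.0013 -0.0017 -0.0001] w [0.0012 0.     0.0012]
[0.0013, -0.0017, -0.0001] [0.0012, 0.0, 0.0012]
```

Close the gripper with a small correction; the fingers centre the rest.

Call:
drive_tool --moves '[[[1, 0.001, -0.002, 0, 0, 0, 0], [0, 0, 0, 0, 0, 0, 0], [0, 0, 0, 0, 0, 0, 0], [0, 0, 0, 0, 0, 0, 0], [0, 0, 0, 0, 0, 0, 0], [0, 0, 0, 0, 0, 0, 0], [0, 0, 0, 0, 0, 0, 0], [0, 0, 0, 0, 0, 0, 0]]]'

```text
clock: 5.9
position: [558.0, 233.2, 26.5]
ee_rot: [-0.132, 0.991, 0.001, 0.0]
contact_force: [0.7, -0.2, -0.7]
gripper_width: 9.5
```

Run:
```python
from h import *
st(); snap('wrist','w4')
```

```text
5.9 [558.  233.2  26.5] [[-0.965, -0.261, 0.001], [-0.261, 0.965, 0.002], [-0.001, 0.001, -1.0]] F [ 0.7 -0.2 -0.7] w 9.464222221602208 j [ 6.630e-01  5.630e-01 -2.770e-01 -1.000e-03 -7.300e-01 -1.968e+00]
```

View pics/w4.png

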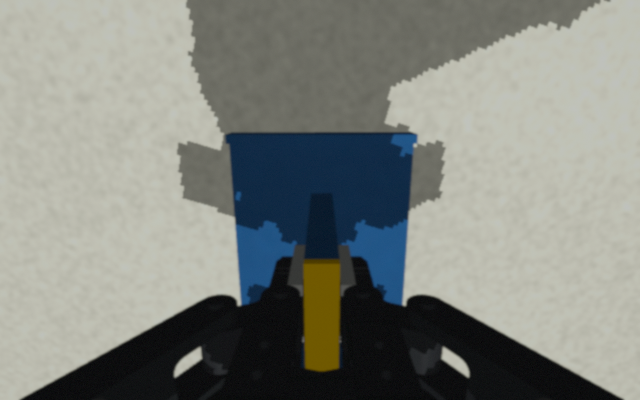

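Run:
```python
from h import *
q=load('w4'); f=ray(q,322,260.5,80); b=ray(q,322,133,5); s=arm.read_state(); ax=np.array([np.cos(.263),np.sin(.263)])
for n,p,o in(('webfront',f,77),('shelf front',b,105)): print(n,p,'rear-TCP',(p[:2]+o*ax-np.array(s['position'][:2]))@ax, 'lat',(p[:2]-np.array(s['position'][:2]))@np.array([-ax[1],ax[0]]))
sx=np.array([np.cos(.104),-np.sin(.104)]); F=np.array([614.5,-246.5])
print('stage',F-sx*(49+50),'touch',F-sx*(49+13),'in',F-sx*49)
```

```text
webfront [531.77490597 226.27452905  80.        ] rear-TCP 49.87761192916623 lat 0.10506674891486029
shelf front [505.64704061 219.49215217   5.        ] rear-TCP 50.88489660446629 lat 0.34859087735053323
stage [ 516.03490961 -236.22255022] touch [ 552.8349939  -240.06361731] in [ 565.76475324 -241.41318142]
```

Call:
drive_tool --moves '[[[0, 0, 0, -0.005, 0, 0, 0], [0, 0, 0, -0.015, 0, 0, 0], [0, 0, 0, -0.025, 0, 0, 0], [0, 0, 0, -0.03, 0, 0, 0], [0, 0, 0, -0.03, 0, 0, 0], [0, 0, 0, -0.03, 0, 0, 0], [0, 0, 0, -0.03, 0, 0, 0], [0, 0, 0, -0.02, 0, 0, 0], [0, 0, 0, -0.005, 0, 0, 0]]]'

```text
clock: 6.85
position: [553.7, 230.4, 219.1]
ee_rot: [-0.13, 0.991, -0.002, -0.007]
contact_force: [-0.5, -0.0, -1.6]
gripper_width: 9.1
```

Run:
```python
from h import *
st(); plan([505,-235,185],toolR(-0.104),14)
```

```text
6.85 [553.7 230.4 219.1] [[-0.966, -0.259, -0.014], [-0.259, 0.966, -0.005], [0.015, -0.002, -1.0]] F [-0.5 -0.  -1.6] w 9.120152403041292 j [ 0.662  0.358 -0.063 -0.005 -1.165 -1.969]
total d [ 0.1669 -0.4369  0.0373] w [-0.0044 -0.0144  0.3655]
[0.0119, -0.0312, 0.0027] [-0.0003, -0.001, 0.0261]
[0.0111, -0.0315, 0.0026] [-0.0003, -0.001, 0.0261]
[0.0103, -0.0318, 0.0026] [-0.0003, -0.001, 0.0261]
[0.0095, -0.032, 0.0026] [-0.0003, -0.001, 0.0261]
[0.0086, -0.0323, 0.0026] [-0.0003, -0.001, 0.0261]
[0.0078, -0.0325, 0.0026] [-0.0003, -0.001, 0.0261]
[0.0069, -0.0327, 0.0025] [-0.0003, -0.001, 0.0261]
[0.0061, -0.0329, 0.0025] [-0.0003, -0.001, 0.0261]
[0.0052, -0.033, 0.0025] [-0.0003, -0.001, 0.0261]
[0.0044, -0.0331, 0.0025] [-0.0003, -0.001, 0.0261]
[0.0035, -0.0332, 0.0025] [-0.0003, -0.001, 0.0261]
[0.0026, -0.0333, 0.0025] [-0.0003, -0.001, 0.0261]
[0.0018, -0.0334, 0.0025] [-0.0003, -0.001, 0.0261]
[0.0009, -0.0334, 0.0024] [-0.0003, -0.001, 0.0261]
```

Call:
drive_tool --moves '[[[0, 0.006, -0.015, 0, 0, -0.01, 0.01], [0, 0.012, -0.031, 0.001, 0, -0.005, 0.026], [0, 0.011, -0.032, 0.002, 0, 0, 0.026], [0, 0.01, -0.032, 0.002, 0, 0, 0.026], [0, 0.01, -0.032, 0.003, 0, 0, 0.026], [0, 0.008, -0.032, 0.003, 0, 0, 0.026], [0, 0.008, -0.032, 0.003, 0, 0, 0.026], [0, 0.007, -0.033, 0.003, 0, 0, 0.026], [0, 0.006, -0.033, 0.003, 0, 0, 0.026], [0, 0.005, -0.033, 0.003, 0, 0, 0.026], [0, 0.004, -0.033, 0.003, 0, 0, 0.026], [0, 0.003, -0.033, 0.003, 0, 0, 0.026], [0, 0.002, -0.033, 0.003, 0, 0, 0.026], [0, 0.002, -0.025, 0.002, 0, 0, 0.026], [0, 0, -0.015, 0, 0, 0, 0.01], [0, 0, 0, 0, 0, 0, 0]]]'

```text
clock: 8.45
position: [470.3, -247.9, 162.0]
ee_rot: [0.062, 0.998, -0.002, -0.023]
contact_force: [0.8, -0.4, -2.2]
gripper_width: 9.5
```

Run:
```python
from h import *
st(); plan([516,-236.2,165.5],toolR(-0.104),1)
```

```text
8.45 [ 470.3 -247.9  162. ] [[-0.991, 0.123, -0.045], [0.123, 0.992, -0.0], [0.045, -0.006, -0.999]] F [ 0.8 -0.4 -2.2] w 9.475533702308828 j [-0.175  0.31  -0.297  0.01  -1.009 -1.524]
total d [-0.0437  0.0173 -0.0056] w [-0.0054 -0.0449 -0.0195]
[-0.0437, 0.0173, -0.0056] [-0.0054, -0.0449, -0.0195]
```

Call:
drive_tool --moves '[[[0, -0.015, 0.009, -0.003, -0.003, -0.025, -0.01], [0, -0.014, 0.008, -0.002, -0.002, -0.02, -0.01], [0, -0.01, 0, 0, 0, 0, 0], [0, 0, 0, 0, 0, 0, 0]]]'

```text
clock: 8.85
position: [512.2, -233.0, 163.9]
ee_rot: [0.051, 0.999, 0.001, -0.0]
contact_force: [0.4, -0.0, -2.8]
gripper_width: 9.6
```

Run:
```python
from h import *
st(); plan([516,-236.2,165.5],toolR(-0.104),1); snap('side','s5'); snap('wrist','w5')
im=cv2.imread('pics/s5.png')[110:210,300:430]; cv2.imwrite('pics/s5c.png',cv2.resize(im,None,fx=5,fy=5,interpolation=cv2.INTER_CUBIC))
```

```text
8.85 [ 512.2 -233.   163.9] [[-0.995, 0.101, -0.001], [0.101, 0.995, 0.001], [0.001, 0.001, -1.0]] F [ 0.4 -0.  -2.8] w 9.630727042051515 j [-1.400e-01  3.380e-01 -2.430e-01 -1.000e-03 -9.900e-01 -1.532e+00]
total d [-0.0041 -0.0028 -0.0016] w [ 0.0012 -0.0008  0.0026]
[-0.0041, -0.0028, -0.0016] [0.0012, -0.0008, 0.0026]
```

View pics/s5c.png

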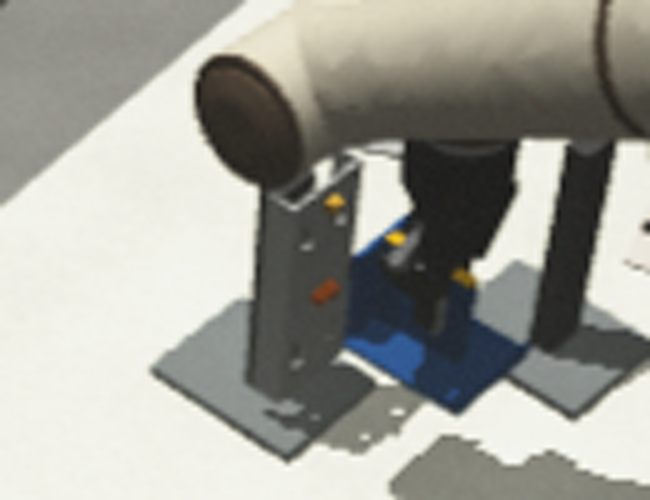

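View pics/w5.png

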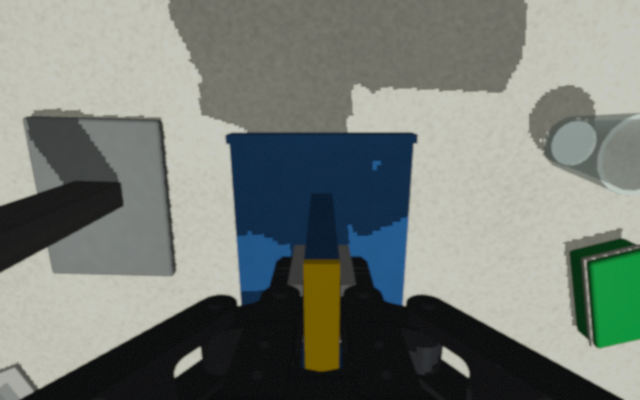

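The grip is unchanged (web edge row 260, shelf edge row 133). Small correction, then approach.

Call:
drive_tool --moves '[[[0, -0.005, -0.003, -0.002, 0, 0, 0], [0, -0.008, 0, 0, 0, 0, 0], [0, -0.008, 0, 0, 0, 0, 0], [0, -0.004, 0, 0, 0, 0, 0], [0, 0, 0, 0, 0, 0, 0]]]'

```text
clock: 9.45
position: [537.5, -238.8, 165.8]
ee_rot: [0.051, 0.999, 0.001, -0.001]
contact_force: [0.9, 0.1, -2.6]
gripper_width: 9.2
```

Run:
```python
from h import *
st(); plan([552.8-.7,-240,165.5],toolR(-0.104),1)
```

```text
9.45 [ 537.5 -238.8  165.8] [[-0.995, 0.102, -0.002], [0.102, 0.995, 0.002], [0.002, 0.002, -1.0]] F [ 0.9  0.1 -2.6] w 9.2398703887526 j [-0.144  0.378 -0.176 -0.002 -1.019 -1.528]
total d [-0.0147  0.0003  0.0003] w [ 0.0016 -0.0024  0.0022]
[-0.0147, 0.0003, 0.0003] [0.0016, -0.0024, 0.0022]
```

Call:
drive_tool --moves '[[[0, -0.005, 0, 0, 0, 0, 0.002], [0, -0.004, 0, 0, 0, 0, 0], [0, -0.003, 0, 0, 0, 0, 0], [0, -0.002, 0, 0, 0, 0, 0], [0, -0.001, 0, 0, 0, 0, 0], [0, 0, 0, 0, 0, 0, 0]]]'

```text
clock: 10.05
position: [553.2, -240.5, 165.3]
ee_rot: [0.052, 0.999, 0.001, -0.002]
contact_force: [-0.6, 0.4, -2.1]
gripper_width: 8.9
```

Run:
```python
from h import *
st(); plan([565,-241.4,165.5],toolR(-0.104),1)
```

```text
10.05 [ 553.2 -240.5  165.3] [[-0.995, 0.104, -0.003], [0.104, 0.995, 0.002], [0.004, 0.002, -1.0]] F [-0.6  0.4 -2.1] w 8.940925915766739 j [-0.143  0.403 -0.138 -0.002 -1.034 -1.531]
total d [-0.0118  0.0003 -0.0002] w [ 0.0019 -0.0036 -0.0004]
[-0.0118, 0.0003, -0.0002] [0.0019, -0.0036, -0.0004]
```

Call:
drive_tool --moves '[[[0, -0.002, 0, 0, 0, -0.002, 0], [0, -0.002, 0, 0, 0, 0, 0], [0, -0.001, 0, 0, 0, 0, 0], [0, 0, 0, 0, 0, 0, 0]]]'

```text
clock: 10.45
position: [556.4, -240.8, 165.4]
ee_rot: [0.052, 0.999, 0.001, -0.003]
contact_force: [-1.8, 0.7, -1.9]
gripper_width: 8.9
```

Run:
```python
from h import *
st(); plan([565,-241.4,165.5],toolR(-0.104),1)
```

```text
10.45 [ 556.4 -240.8  165.4] [[-0.995, 0.105, -0.006], [0.105, 0.995, 0.003], [0.006, 0.002, -1.0]] F [-1.8  0.7 -1.9] w 8.932045380875344 j [-0.143  0.409 -0.128 -0.002 -1.04  -1.531]
total d [-0.0087  0.0003 -0.0002] w [ 0.0023 -0.0059 -0.0007]
[-0.0087, 0.0003, -0.0002] [0.0023, -0.0059, -0.0007]
```

Call:
drive_tool --moves '[[[0, -0.002, 0, 0, 0, -0.006, 0], [0, -0.002, 0, 0, 0, -0.002, 0], [0, -0.002, 0, 0, 0, 0, 0], [0, 0, 0, 0, 0, 0, 0]]]'

```text
clock: 10.85
position: [561.5, -241.3, 165.1]
ee_rot: [0.053, 0.999, 0.001, 0.0]
contact_force: [-3.1, 0.4, -0.3]
gripper_width: 9.4
```

Run:
```python
from h import *
st(); plan([565,-241.4,165.5],toolR(-0.104),1);snap('wrist','w6')
```

```text
10.85 [ 561.5 -241.3  165.1] [[-0.994, 0.105, 0.0], [0.105, 0.994, 0.003], [0.0, 0.003, -1.0]] F [-3.1  0.4 -0.3] w 9.429816088440877 j [-0.143  0.414 -0.12  -0.003 -1.037 -1.531]
total d [-0.0035  0.0003 -0.0004] w [ 0.0028 -0.     -0.0011]
[-0.0035, 0.0003, -0.0004] [0.0028, -0.0, -0.0011]
```

View pics/w6.png

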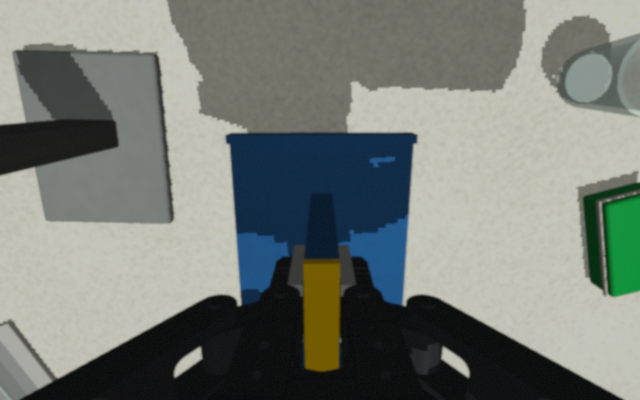

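The bracket is unmoved in the grip and the plate is about 3.5 mm from the sheet, so the hooks have entered. Continuing to the sheet.

Call:
drive_tool --moves '[[[0, -0.002, 0, 0, 0.003, 0, 0], [0, -0.002, 0, 0, 0, 0, 0], [0, -0.001, 0, 0, 0, 0, 0], [0, 0, 0, 0, 0, 0, 0]]]'

```text
clock: 11.3
position: [563.4, -241.6, 165.3]
ee_rot: [0.053, 0.999, 0.0, -0.004]
contact_force: [-3.7, 1.5, -0.7]
gripper_width: 9.1
```

Run:
```python
from h import *
st(); plan([565,-241.4,165.5],toolR(-0.104),1)
```

```text
11.3 [ 563.4 -241.6  165.3] [[-0.994, 0.105, -0.008], [0.105, 0.994, 0.001], [0.008, -0.0, -1.0]] F [-3.7  1.5 -0.7] w 9.0675949156701 j [-1.410e-01  4.200e-01 -1.110e-01  1.000e-03 -1.048e+00 -1.535e+00]
total d [-0.0016  0.0004 -0.0002] w [-0.0002 -0.008  -0.0016]
[-0.0016, 0.0004, -0.0002] [-0.0002, -0.008, -0.0016]
```

Call:
drive_tool --moves '[[[0, -0.002, 0, 0, 0, -0.008, 0], [0, -0.002, 0, 0, 0, -0.003, 0], [0, 0, 0, 0, 0, 0, 0]]]'

```text
clock: 11.6
position: [563.4, -241.6, 165.0]
ee_rot: [0.053, 0.999, 0.0, -0.003]
contact_force: [-3.1, 1.6, -0.6]
gripper_width: 9.3
```

Run:
```python
from h import *
st(); plan([565,-241.4,165.5],toolR(-0.104),1)
```

```text
11.6 [ 563.4 -241.6  165. ] [[-0.994, 0.106, -0.006], [0.106, 0.994, 0.001], [0.006, 0.0, -1.0]] F [-3.1  1.6 -0.6] w 9.269698176479185 j [-0.142  0.42  -0.112 -0.    -1.045 -1.535]
total d [-0.0016  0.0004 -0.0005] w [ 0.0005 -0.0062 -0.0022]
[-0.0016, 0.0004, -0.0005] [0.0005, -0.0062, -0.0022]
```

The last 4 mm of command gave no motion, so the plate is at the sheet. Lowering about 9 mm.

Call:
drive_tool --moves '[[[0, -0.001, 0, 0.001, 0, -0.004, 0], [0, -0.001, 0, 0.002, 0, -0.002, 0], [0, -0.001, 0, 0.002, 0, 0, 0], [0, 0, 0, 0.001, 0, 0, 0]]]'

```text
clock: 12.0
position: [563.5, -242.2, 160.0]
ee_rot: [0.053, 0.999, 0.0, -0.003]
contact_force: [-3.0, 0.6, -0.4]
gripper_width: 9.1
```

Run:
```python
from h import *
st(); plan([565,-241.4,156.5],toolR(-0.104),1)
```

```text
12.0 [ 563.5 -242.2  160. ] [[-0.994, 0.106, -0.005], [0.106, 0.994, 0.0], [0.005, -0.0, -1.0]] F [-3.   0.6 -0.4] w 9.13835764059158 j [-0.142  0.424 -0.118  0.    -1.034 -1.535]
total d [-0.0014  0.001   0.0035] w [-0.0001 -0.0054 -0.0022]
[-0.0014, 0.001, 0.0035] [-0.0001, -0.0054, -0.0022]
```

Call:
drive_tool --moves '[[[0, -0.001, 0.001, 0.001, 0, -0.004, 0], [0, -0.001, 0, 0.001, 0, 0, 0], [0, 0, 0, 0, 0, 0, 0]]]'

```text
clock: 12.3
position: [563.5, -241.9, 158.1]
ee_rot: [0.053, 0.999, -0.0, -0.003]
contact_force: [-3.1, 0.5, -0.8]
gripper_width: 8.8
```

Run:
```python
from h import *
st(); plan([565,-241.4,156.5],toolR(-0.104),1)
```

```text
12.3 [ 563.5 -241.9  158.1] [[-0.994, 0.107, -0.006], [0.107, 0.994, -0.0], [0.006, -0.001, -1.0]] F [-3.1  0.5 -0.8] w 8.750018274074966 j [-1.410e-01  4.260e-01 -1.210e-01  1.000e-03 -1.029e+00 -1.537e+00]
total d [-0.0014  0.0007  0.0015] w [-0.0008 -0.0056 -0.0027]
[-0.0014, 0.0007, 0.0015] [-0.0008, -0.0056, -0.0027]
```

Call:
drive_tool --moves '[[[0, 0, 0, 0.001, 0, 0, 0], [0, 0, 0, 0.001, 0, 0, 0], [0, 0, 0, 0, 0, 0, 0]]]'

```text
clock: 12.6
position: [563.6, -242.1, 156.7]
ee_rot: [0.053, 0.999, -0.001, -0.003]
contact_force: [-5.0, 0.7, -0.1]
gripper_width: 9.4
```

Run:
```python
from h import *
st()
```

```text
12.6 [ 563.6 -242.1  156.7] [[-0.994, 0.106, -0.005], [0.106, 0.994, -0.001], [0.005, -0.001, -1.0]] F [-5.   0.7 -0.1] w 9.408028583275337 j [-0.141  0.427 -0.123  0.002 -1.025 -1.537]
```

Call:
drive_tool --moves '[[[0, 0, 0, 0.001, 0, 0, 0], [0, 0, 0, 0.001, 0, 0, 0], [0, 0, 0, 0, 0, 0, 0]]]'

```text
clock: 12.9
position: [563.7, -242.1, 156.7]
ee_rot: [0.053, 0.999, -0.001, -0.002]
contact_force: [-4.3, 0.1, -1.7]
gripper_width: 9.4
```

Run:
```python
from h import *
st();snap('side','s7')
im=cv2.imread('pics/s7.png')[110:210,300:430]; cv2.imwrite('pics/s7c.png',cv2.resize(im,None,fx=5,fy=5,interpolation=cv2.INTER_CUBIC))
```

```text
12.9 [ 563.7 -242.1  156.7] [[-0.994, 0.106, -0.004], [0.106, 0.994, -0.002], [0.004, -0.002, -1.0]] F [-4.3  0.1 -1.7] w 9.369741473786965 j [-0.141  0.427 -0.124  0.002 -1.024 -1.537]
```

View pics/s7c.png

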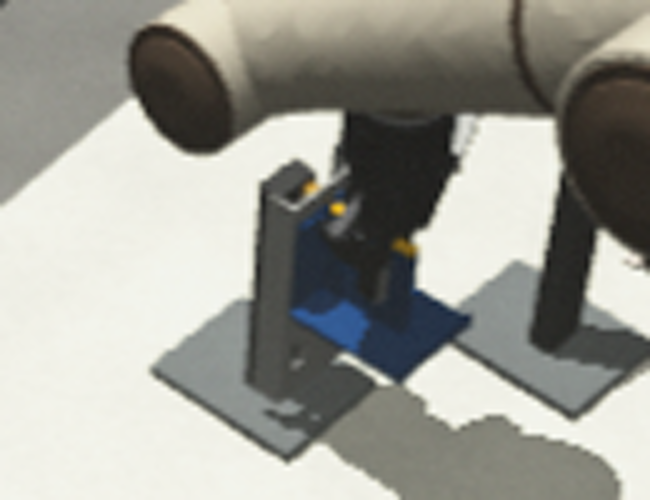

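The bracket stopped at z 156.7 (predicted 156.5) and ignored 2 mm of further command, so it's on the rest. The image shows the plate against the upright. Releasing.

Call:
drive_tool --moves '[[[0.3, 0, 0, 0, 0, 0, 0], [0.6, 0, 0, 0, 0, 0, 0], [1, 0, 0, 0, 0, 0, 0], [1, 0, 0, 0, 0, 0, 0], [1, 0, 0, 0, 0, 0, 0], [1, 0, 0, 0, 0, 0, 0], [1, 0, 0, 0, 0, 0, 0]]]'

```text
clock: 13.65
position: [570.3, -243.0, 158.5]
ee_rot: [0.052, 0.999, -0.002, 0.005]
contact_force: [-0.3, 0.5, -0.5]
gripper_width: 85.4
```

Run:
```python
from h import *
st();snap('wrist','w8')
```

```text
13.65 [ 570.3 -243.   158.5] [[-0.995, 0.104, 0.01], [0.104, 0.995, -0.005], [-0.01, -0.004, -1.0]] F [-0.3  0.5 -0.5] w 85.3770753152938 j [-0.14   0.428 -0.118  0.005 -1.015 -1.537]
```

View pics/w8.png

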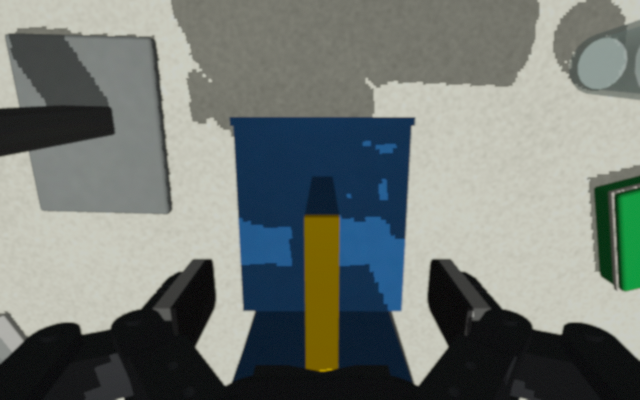

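The bracket hangs on its own, free of the fingers. Next I rise straight up and shut the fingers.

Call:
drive_tool --moves '[[[1, 0.004, 0.001, -0.01, 0, 0.01, 0], [1, 0.003, 0, -0.025, 0, 0, 0], [1, 0, 0, -0.03, 0, 0, 0], [1, 0, 0, -0.025, 0, 0, 0], [0, 0, 0, -0.01, 0, 0, 0], [0, 0, 0, 0, 0, 0, 0], [0, 0, 0, 0, 0, 0, 0], [0, 0, 0, 0, 0, 0, 0], [0, 0, 0, 0, 0, 0, 0], [0, 0, 0, 0, 0, 0, 0]]]'

```text
clock: 14.7
position: [559.9, -239.9, 260.1]
ee_rot: [0.052, 0.999, -0.001, -0.005]
contact_force: [0.1, -0.6, -0.1]
gripper_width: 0.0
```

Run:
```python
from h import *
st();snap('wrist','w9');plan([582.2,-243.2,228],toolR(-0.104),1)
q=load('w9')
r,m=rect(q,mask(q,(20,120,60),(32,255,255),(280,100,360,330)),209.7); print(r,m,cv2.boxPoints(r))
```

```text
14.7 [ 559.9 -239.9  260.1] [[-0.995, 0.104, -0.01], [0.104, 0.995, -0.002], [0.01, -0.003, -1.0]] F [ 0.1 -0.6 -0.1] w 0.004309502148167884 j [-0.138  0.344  0.018  0.004 -1.255 -1.539]
total d [-0.0229 -0.0009  0.0317] w [-0.003  -0.0104 -0.0004]
[-0.0229, -0.0009, 0.0317] [-0.003, -0.0104, -0.0004]
((552.101806640625, -240.19723510742188), (10.32830810546875, 40.83906555175781), 83.50588989257812) [ 551.8639  -240.61455] [[ 531.22925 -243.01877]
 [ 571.8063  -247.63773]
 [ 572.97437 -237.3757 ]
 [ 532.39734 -232.75674]]
```

View pics/w9.png

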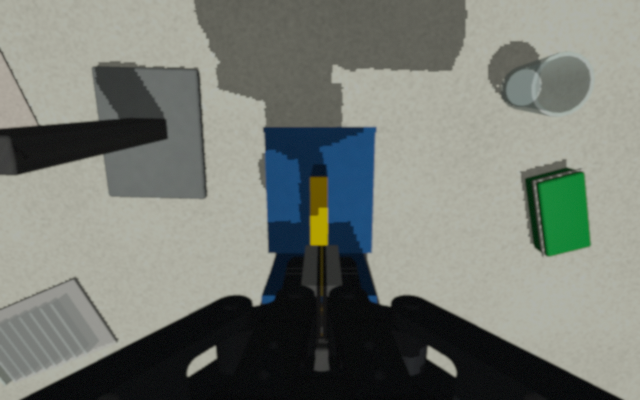

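Call:
drive_tool --moves '[[[0, -0.01, 0, 0.01, -0.003, -0.01, 0], [0, -0.01, -0.001, 0.015, 0, 0, 0], [0, 0, 0, 0.01, 0, 0, 0], [0, 0, 0, 0.003, 0, 0, 0], [0, 0, 0, 0, 0, 0, 0]]]'

```text
clock: 15.25
position: [580.7, -243.0, 215.2]
ee_rot: [0.052, 0.999, 0.001, -0.002]
contact_force: [0.2, -0.3, 0.1]
gripper_width: 0.2
```

Run:
```python
from h import *
st();plan([580,-243,212],toolR(-0.104),1); W=cloud(load('w9')); print(np.nanmedian(W[185:240,316:322,2]))
```

```text
15.25 [ 580.7 -243.   215.2] [[-0.995, 0.104, -0.004], [0.104, 0.995, 0.002], [0.005, 0.001, -1.0]] F [ 0.2 -0.3  0.1] w 0.1649791126371677 j [-1.400e-01  4.060e-01 -0.000e+00 -1.000e-03 -1.169e+00 -1.535e+00]
total d [ 0.0007 -0.0001  0.0032] w [ 0.001  -0.0046 -0.0006]
[0.0007, -0.0001, 0.0032] [0.001, -0.0046, -0.0006]
206.40516970715717
```

Call:
drive_tool --moves '[[[0, 0, 0, 0.003, 0, -0.004, 0], [0, 0, 0, 0.003, 0, 0, 0], [0, 0, 0, 0.003, 0, 0, 0], [0, 0, 0, 0.003, 0, 0, 0]]]'

```text
clock: 15.65
position: [581.0, -243.5, 208.6]
ee_rot: [0.051, 0.999, -0.001, 0.002]
contact_force: [-3.6, 2.9, 10.2]
gripper_width: 0.4
```

Run:
```python
from h import *
st()
```

```text
15.65 [ 581.  -243.5  208.6] [[-0.995, 0.103, 0.004], [0.103, 0.995, -0.002], [-0.004, -0.002, -1.0]] F [-3.6  2.9 10.2] w 0.3641852426721474 j [-0.14   0.407 -0.017  0.002 -1.143 -1.535]
```

Call:
drive_tool --moves '[[[0, 0, 0, 0.004, 0, 0, 0], [0, 0, 0, 0.005, 0, 0, 0], [0, 0, 0, 0.006, 0, 0, 0]]]'

```text
clock: 15.95
position: [581.2, -244.8, 205.9]
ee_rot: [0.05, 0.999, -0.004, 0.006]
contact_force: [-5.6, 2.3, 13.6]
gripper_width: 0.3
```

Run:
```python
from h import *
st()
```

```text
15.95 [ 581.2 -244.8  205.9] [[-0.995, 0.099, 0.012], [0.099, 0.995, -0.009], [-0.013, -0.008, -1.0]] F [-5.6  2.3 13.6] w 0.3209926842022365 j [-0.139  0.405 -0.03   0.008 -1.123 -1.535]
```

Call:
drive_tool --moves '[[[0, 0, 0.001, 0.006, -0.005, 0.008, 0], [0, 0, 0.001, 0.007, -0.003, 0.005, 0], [0, 0, 0.001, 0.007, -0.003, 0.005, 0]]]'

```text
clock: 16.25
position: [582.0, -244.9, 202.4]
ee_rot: [0.048, 0.999, -0.003, 0.003]
contact_force: [-10.4, 4.6, 26.7]
gripper_width: 0.0
```

Run:
```python
from h import *
st()
```

```text
16.25 [ 582.  -244.9  202.4] [[-0.995, 0.095, 0.006], [0.095, 0.995, -0.007], [-0.007, -0.006, -1.0]] F [-10.4   4.6  26.7] w 0.01782417983719875 j [-0.139  0.412 -0.027  0.007 -1.125 -1.53 ]
```

Force rose to 27 N at z 202.4 (home predicted around 203), so it's likely at the bottom stop. I'll back off and look.

Call:
drive_tool --moves '[[[0, 0, 0, 0.004, 0, 0, 0], [0, 0, 0, -0.003, 0, 0, 0], [0, 0, 0, -0.006, 0, 0, 0], [0, 0, 0, -0.02, 0, 0, 0], [0, 0.01, 0, -0.03, 0, 0, 0], [0, 0.02, 0, -0.03, 0, -0.05, 0], [0, 0.02, 0, -0.02, 0, -0.07, 0], [0, 0.02, 0, -0.02, 0, -0.07, 0], [0, 0.02, 0, -0.01, 0, -0.07, 0], [0, 0.01, 0, 0, 0, -0.07, 0], [0, 0.01, 0, 0, 0, -0.07, 0], [0, 0, 0, 0, 0, 0, 0]]]'

```text
clock: 17.45
position: [464.9, -233.2, 334.7]
ee_rot: [0.045, 0.976, -0.015, 0.215]
contact_force: [0.6, -0.3, 0.4]
gripper_width: -0.2
```

Run:
```python
from h import *
st();snap('wrist','w10');snap('side','s10')
```

```text
17.45 [ 464.9 -233.2  334.7] [[-0.904, 0.095, 0.418], [0.082, 0.995, -0.048], [-0.42, -0.009, -0.907]] F [ 0.6 -0.3  0.4] w -0.19138149096567994 j [-0.166 -0.057 -0.334 -0.029 -0.861 -1.484]
```

View pics/w10.png

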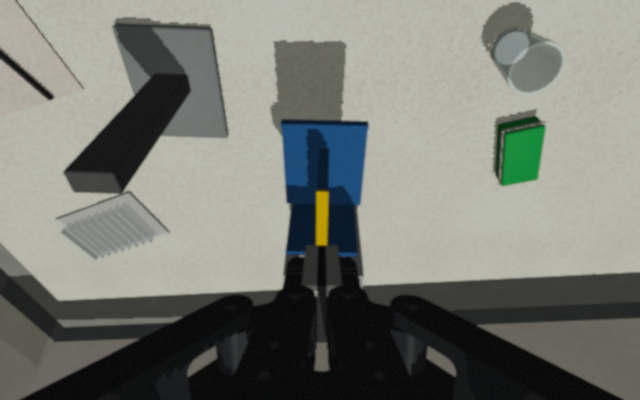

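View pics/s10.png

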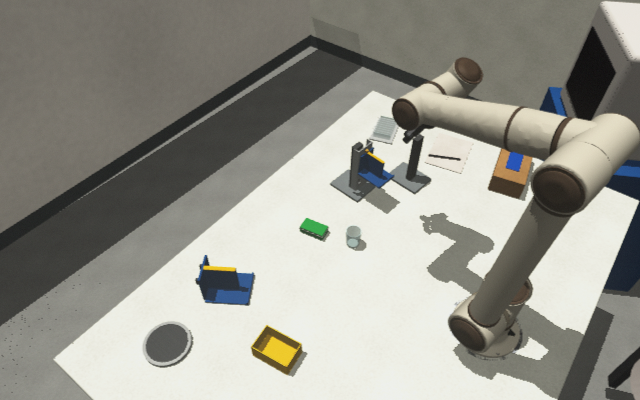

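The shut fingers hide the bolt. I'll open them and take the earlier clear viewpoint.

Run:
```python
from h import *
plan([525,-226,305],toolR(-0.104,.5),3)
```

```text
total d [-0.0382  0.0135  0.0515] w [-0.0048 -0.0657  0.0137]
[-0.0127, 0.0045, 0.0172] [-0.0016, -0.0219, 0.0046]
[-0.0123, 0.0045, 0.0175] [-0.0016, -0.0219, 0.0046]
[-0.0119, 0.0045, 0.0177] [-0.0016, -0.0219, 0.0046]
```

Call:
drive_tool --moves '[[[1, -0.012, 0.004, 0.015, 0, -0.022, 0.005], [1, -0.012, 0.004, 0.015, 0, -0.022, 0.005], [1, -0.01, 0.004, 0.012, 0, -0.02, 0.004], [1, 0, 0, 0, 0, 0, 0], [1, 0, 0, 0, 0, 0, 0], [1, 0, 0, 0, 0, 0, 0], [1, 0, 0, 0, 0, 0, 0]]]'

```text
clock: 18.25
position: [525.7, -227.9, 314.3]
ee_rot: [0.05, 0.968, -0.016, 0.247]
contact_force: [0.6, -0.6, -0.3]
gripper_width: 85.4
```

Run:
```python
from h import *
st();im,d=snap('wrist','w11'); c=cv2.imread('pics/w11.png')[150:290,240:400]; cv2.imwrite('pics/w11c.png',cv2.resize(c,None,fx=4,fy=4,interpolation=cv2.INTER_CUBIC))
```

```text
18.25 [ 525.7 -227.9  314.3] [[-0.873, 0.105, 0.475], [0.089, 0.994, -0.056], [-0.479, -0.006, -0.878]] F [ 0.6 -0.6 -0.3] w 85.44381772534337 j [-0.13   0.024 -0.335 -0.009 -0.712 -1.54 ]
```

View pics/w11c.png

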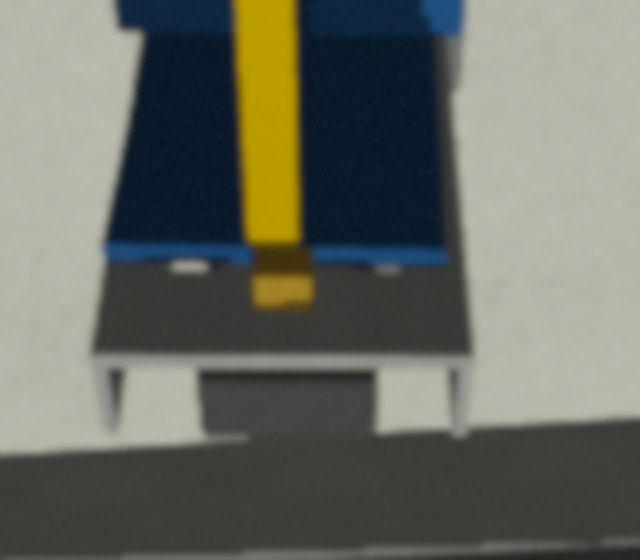

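The bolt (crop 283,275) stands out over the plate's top edge, covering the blue strip between cols 252 and 312, so it looks locked. Next, a numeric check and a bystander check.

Run:
```python
from h import *
q=load('w11');W=cloud(q)
print('bolt front',np.round(np.nanmedian(W[212:217,305:316],axis=(0,1)),1),'bolt top',np.round(np.nanmedian(W[221:225,306:315],axis=(0,1)),1))
print('web top', [np.round(np.nanmedian(W[r:r+6,304:312],axis=(0,1)),1) for r in (165,185,200)])
print('plate top',np.round(np.nanmedian(W[211:214,275:295],axis=(0,1)),1),np.round(np.nanmedian(W[212:215,325:345],axis=(0,1)),1))
snap('top','t11'); a=load('top0')['im'].astype(int);b=load('t11')['im'].astype(int)
m=(abs(a-b).max(2)>40)
for n,(x0,y0,x1,y1) in dict(jar=(325,220,352,248),box=(312,170,342,212),bin=(175,222,218,274)).items(): print(n,m[y0:y1,x0:x1].sum())
```

```text
bolt front [ 604.5 -245.8  209. ] bolt top [ 608.5 -246.3  214.4]
web top [array([ 561.6, -242.4,  202.9]), array([ 580.2, -244.8,  203.8]), array([ 595.2, -246.8,  204.8])]
plate top [ 604.  -266.9  205. ] [ 608.7 -226.5  205.7]
jar 0
box 0
bin 0
```

Bolt front is 10 mm out from the face, which is fully out. The plate top at z 205.3 is the locked height (home 203.7 + 1.5), and the bystanders haven't changed. Handing in.

Run:
```python
from h import *
st(); print(arm.job_done())
```

```text
18.35 [ 525.5 -227.9  314.4] [[-0.873, 0.106, 0.476], [0.09, 0.994, -0.056], [-0.479, -0.006, -0.878]] F [ 0.2 -0.9  1. ] w 85.32611022351655 j [-0.13   0.024 -0.335 -0.009 -0.712 -1.54 ]
the job is handed in; nothing more can be done
None
```

The small blue bracket is hanging on the leftmost stand, locked under the brass bolt. I hooked it into the upper slots, lowered it onto the rest, let go, then pressed it home with shut fingers (27 N at the last reading). I handed it in at 18.4 s with the gripper clear.

**Last checks:**
- **Bolt:** its front stands 10 mm out from the face and sits over the plate's top edge, so it is fully out.
- **Height:** the plate top is at about z 205.3, against about 205.2 expected once locked.
- **Bystanders:** the jar, slide box and bin show no change in the top view.

**Small disagreements:**
- The plate stopped about 1.6 mm short of my measured face plane, within the calibration tolerance.
- While hanging unlocked, the web's front end measured about 6 mm farther out than predicted. I put this down to the bracket's lean.
- Once locked, the web top still drops about 2 mm over its visible 34 mm towards the front, and the bracket sits slightly off-centre on the upright.

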